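# Walk a heavy heat sink round into the drilling jig and clamp it

## Robot

A 7-joint arm with a two-finger parallel gripper is mounted at the origin on the work surface; the furniture and walls round the work are solid. World frame = base frame: x ahead of the robot, y to its left, z up, the work surface at z = 0. Lengths are in m, angles in rad, forces in N, time in s.
With the tool pointing down it reaches from about 0.4 to 0.85 m from the base axis. Payload 10.4 kg.
Tool frame: the origin (TCP) lies on the centre line of the jaws, within the pads' length; the fingertips stand 8 mm ahead of it and the grasp point (between the pads) lies 11 mm behind it; z points along the fingers, y is the direction in which the jaws open and shut (so a half turn about z gives the same grasp; the last joint's range is limited). The gripper opens to 85 mm and grips with 20 to 120 N. Pads are 22 mm wide; open, the fingers measure 114 mm over their backs; the gripper's body (76 mm by 85 mm) begins 54 mm behind the grasp point. The pads swing forward as they close: fully open they stand 13 mm farther back than shut.
Start: joints at [-0.023, 0.332, -0.065, 1.46, 0.022, 1.35, -0.088], TCP at [0.625, 0, 0.239] pointing down, gripper open.
Joint ranges: [-2.6, 2.6], [-0.5, 2.12], [-1.47, 1.34], [0.16, 2.42], [-1.27, 4.41], [0.06, 2.06], [-2.6, 2.6]. Speed limits (rad/s): [2.22, 2.22, 2.79, 2.79, 3.14, 3.14, 3.14].

## Interface

Orientations are given as a unit quaternion [x, y, z, w].
In Python, from workcell import manip gives the robot as it stands.
- The arm moves only by the tool arm_command, never from a script. Its argument "targets" is text: rows parted by semicolons, each of 6 numbers parted by spaces: the shift along the tool's x, y, z in mm, then the turn, a rotation vector about the tool's x, y, z in rad. A call has 1 to 5 rows; each row shifts and turns the commanded pose from where the row before left it, along the tool's axes as they then stand; what a row does not reach is not made up. A row lasts 1/8 s, in which the tool goes at most 62.5 mm and 10.7 degrees, less where a joint would pass 70% of its speed; a pose out of reach is approached as far as the arm can. A call is refused whole if a number of a shift passes 62.5 or a number of a turn 0.188, either way. A call with a gripper value outside its range is refused whole. "grip" is the finger opening in mm, from 0 to 85.4, set as the call begins (left out, the last holds). The fingers move at their own pace and stop on an object; "squeeze" is the grip in N (left out, the last holds). Time passes only in rows, so rows that do not move let the fingers close. It gives the time, the measured TCP pose, the force and the opening at its end, in the units of the state.
- manip.get_obs(): the state, without advancing time (a new reading comes with each control period).
- manip.camera(name): name is "scene" or "side" or "wrist"; returns a dict with "frame" (400x640x3 uint8, red, green, blue), "vertical_fov" (degrees; the focal length in pixels is half the picture's height over the tangent of half this angle, whatever the lens; pixels are square), "cx", "cy" (the principal point, pixels), "rvec" (rotation vector, rad) and "tvec" (3), from world to camera coordinates, as OpenCV has them. Camera axes: x right, y down, z forward; pixel columns grow to the right and rows downward; lengths in m; the calibration is good to about 2 mm. A picture is of the moment at which its call begins. There is no depth.
- manip.hand_in(): hands the job in, once; it reports no verdict.
Trained networks look in a picture, given as the dict that the camera call returned (one of the last four; its "shot" number tells which), for a name from the list of things; names that differ only in an ending like _2 or _b are one class to them, and where a whole thing is asked for, a point or a joint stands for the part that bears it (a point fixed in the world has none). Each returns a list of dicts, best first, with "p" (0 to 1); they miss things now and then, are a little off and sometimes report something else, mostly with a low value. They report only what shows in the picture. A call takes as long as a camera call.
- manip.search_frame(picture, name): "xyz" ([x, y, z] in m, in the coordinates of the camera as it stood for that picture, good to about 4 mm: the middle of the surface that is visible of it).
The state is a dict: "clock": time; "joint_pos": joint angles; "joint_velocities": joint speeds; "tau": joint torques, N m; "position": TCP position; "ee_rot": TCP orientation; "ft_force": force on the tool from outside, world axes, zero at the start; "torque": the same for the moment, N m; "grip_width": opening from 0.0 (shut) to 1.0 (fully open).
Only numpy, scipy, OpenCV 4.12 (cv2) and the standard library are available. Lean on these libraries where they do the work, as an engineer would, in place of code of your own. Each camera call takes 0.05 s, during which the arm holds its last target.

## Task

The heavy finned heat sink standing askew on the bench is to be loaded in the edge-drilling jig. It is not to be picked up or tipped: push it over the bench with the fingertips, walking it round by one corner and then another, until its flat back (the side without fins) lies flush against the jig's long fence, under the two drill bushes, and its end is against the end stop. Then push the swing clamp arm shut until its rubber pad bears firmly on the fins and holds the heat sink there; leave the other things on the bench where they are.

Things in the scene. Friction and masses are not known exactly. Their poses are not given: they have to be found in the camera images.
- heatsink: Bare aluminium heat sink, 120 (x) by 92 (y) by 40 mm high, 0.72 to 0.95 kg, loose. Origin: centre of its underside. Flat back at y = +46 mm (14 mm plate); ten upright fins, 4 mm thick and 13 mm apart, run to y = -46 mm and form the front; the outermost fins are the ends x = -60 and +60 mm. Treat all sides as solid. It bears evenly on its underside; sliding takes 3 to 7 N; friction to fingers and bench 0.5 to 0.7.
- flat_face (a point): Middle of the bottom edge of the heat sink's flat back; axes as the heat sink's.
- jig: Grey drilling jig, screwed down. Origin: inside corner of fence and end stop, at bench height; x along the fence away from the stop, y into the fence. Fence: face y = 0, x = 0 to 130 mm, 30 mm high, 12 mm thick, 8 mm high foot behind it to y = 40 mm. Properly loaded, the heat sink's axes are parallel to the jig's, same way, its origin at x = 60, y = -46 mm.
- end_stop (a point): Free end of the working face of the jig's end stop, at bench height. That face is the jig's plane x = 0, from the fence (y = 0) to here (y = -42 mm), 30 mm high; the stop is 14 mm thick, ends in a blunt point (45 degree lead-in) at y = -49 mm, and has an 8 mm high foot on its other side reaching to x = -40 mm.
- drill_bushes (a point): Midway between the mouths of two steel drill bushes, 62 mm above the bench. They sit in arms on the fence, 22 mm wide, at jig x = 30 and 90 mm, that reach 16 mm over the work (jig y = 0 to -16 mm), underside 46 mm above the bench: the heat sink slides in beneath.
- clamp: Swing clamp, aluminium. Origin on the axis of its pivot post at bench height (jig x = 175, y = -114 mm; post foot 40 mm across, 8 mm high). Bar 14 mm wide, 17 to 32 mm above the bench, runs along its own -x to 137 mm. Shut: axes parallel to the jig's. Open: turned about +z (anticlockwise from above), 113 to 125 degrees at the start; limits -7 and 137. Stiff pivot, 0.3 N m, stays where left.
- clamp_pad (a point): Middle of the face of the clamp's black rubber pad, 17 mm across: at arm x = -95, y = +22 mm, 24.5 mm above the bench. On a properly loaded heat sink it meets the fins when the arm is parallel to the fence; 15 to 20 N on the outside of the bar near the knob presses it home.
- clamp_knob (a point): Foot of the black knob on the arm's free end, 128 mm from the pivot, 31 mm above the bench; the knob is 19 mm across and rises to 59 mm.
- spool: Bystander, leave it alone: solder wire spool, green flanges, 55 mm across, 45 mm tall, standing.
- small_transformer: Bystander, leave it alone: small mains transformer 30 x 56 x 30 mm.
- driver: Bystander, leave it alone: screwdriver lying flat, 142 mm long, 19 mm thick, behind the fence.
- loupe: Bystander, leave it alone: black eye loupe, 41 mm across, 26 mm high, on the robot's side of the end stop.
- pump: Bystander, leave it alone: desoldering pump, a tube lying flat, 167 mm long, 21 mm high.
- pin_header: Bystander, leave it alone: small pin header 11 x 22 x 15 mm, beyond the open end of the fence.

How it is judged:
By the outcome, as a careful person would: the job done as asked, in the order asked, and still so for the second after the job is handed in, with the robot touching nothing.
It also fails if it takes over 72 s, if anything falls off the work surface, if the arm or the gripper's body presses on something with over 40 N, if the wrist force passes 120 N, or if a joint passes its speed limit or range.

## Working session

There is one attempt and no reset: what is moved stays moved. The work goes in short steps, Python scripts to look and compute and a tool call to move; the robot and the scene stay as the last step left them, time stands still between calls to the robot, and variables do not carry over. Pictures are saved under pics/ and viewed, and the job is handed in when it is done.

Besides the shell and the picture viewer there is one more tool, called after ">>>" as name(argument=value, ...) on one line, values as JSON. arm_command: Moves the arm, as the interface text tells. Its arguments: {"type":"object","properties":{"targets":{"type":"string"},"grip":{"type":"number"},"squeeze":{"type":"number"}},"required":["targets"]}

```bash
mkdir -p pics; ls; cat > h.py <<'E'
import numpy as np, cv2
from workcell import manip
def K(c):
    h=c["frame"].shape[0]; f=h/2/np.tan(np.radians(c["vertical_fov"])/2)
    return np.array([[f,0,c["cx"]],[0,f,c["cy"]],[0,0,1]])
def Rt(c): return cv2.Rodrigues(np.array(c["rvec"],float))[0], np.array(c["tvec"],float).reshape(3)
def toworld(c,p):
    R,t=Rt(c); return R.T@(np.array(p)-t)
def proj(c,P):
    return cv2.projectPoints(np.array(P,float).reshape(-1,1,3),np.array(c["rvec"],float),np.array(c["tvec"],float),K(c),None)[0].reshape(-1,2)
def ray(c,uv,z):
    R,t=Rt(c); d=R.T@np.linalg.inv(K(c))@np.array([uv[0],uv[1],1.]); o=-R.T@t
    return o+d*(z-o[2])/d[2]
def save(c,n): cv2.imwrite("pics/"+n,cv2.cvtColor(c["frame"],cv2.COLOR_RGB2BGR))
def saveup(c,n,box,s):
    x0,y0,x1,y1=box; im=c["frame"][y0:y1,x0:x1]; cv2.imwrite("pics/"+n,cv2.cvtColor(cv2.resize(im,None,fx=s,fy=s,interpolation=cv2.INTER_CUBIC),cv2.COLOR_RGB2BGR))
E
python3 - <<'E'
from h import *
o=manip.get_obs(); print({k:np.round(v,3) for k,v in o.items()})
for n in ["scene","side","wrist"]:
    c=manip.camera(n); save(c,n+"0.png"); R,t=Rt(c); print(n,-R.T@t,c["vertical_fov"])
    for nm in ["heatsink","flat_face","jig","end_stop","drill_bushes","clamp","clamp_pad","clamp_knob","spool","small_transformer","driver","loupe","pump","pin_header"]:
        r=manip.search_frame(c,nm)
        print(nm,[(np.round(toworld(c,q["xyz"]),3).tolist(),round(q["p"],2)) for q in r[:2]])
print(manip.get_obs()["clock"])
E
```

```text
pics
{'clock': np.float64(0.0), 'joint_pos': array([-0.023,  0.333, -0.065,  1.461,  0.022,  1.35 , -0.088]), 'joint_velocities': array([-0.   ,  0.001,  0.001,  0.001, -0.001,  0.   , -0.   ]), 'tau': array([ 0.0000e+00, -6.2545e+01,  5.0000e-02, -3.9161e+01,  1.6000e-02,
        1.0000e-02, -0.0000e+00]), 'position': array([ 0.625, -0.   ,  0.239]), 'ee_rot': array([ 0.707,  0.707, -0.001, -0.   ]), 'ft_force': array([-0.054, -1.485, -0.67 ]), 'torque': array([0.086, 0.016, 0.014]), 'grip_width': np.float64(0.998)}
scene [1.22625599 0.22207346 0.58647227] 53.90904008838864
heatsink [([0.557, -0.057, 0.043], 0.98)]
flat_face [([0.559, -0.059, 0.037], 0.71), ([0.686, -0.024, 0.031], 0.32)]
jig [([0.6, 0.146, 0.024], 0.64)]
end_stop [([0.597, 0.149, 0.024], 0.93)]
drill_bushes [([0.592, 0.15, 0.022], 0.66), ([0.685, -0.024, 0.034], 0.33)]
clamp [([0.687, -0.027, 0.033], 0.66), ([0.559, -0.059, 0.038], 0.55)]
clamp_pad [([0.686, -0.023, 0.033], 0.6)]
clamp_knob [([0.684, -0.026, 0.029], 0.73)]
spool [([0.769, -0.238, 0.045], 0.57)]
small_transformer [([0.631, -0.266, 0.023], 0.53)]
dri
[... 946 characters left out ...]

wrist [0.62560446 0.0727097  0.37307626] 70.91812686747394
heatsink [([0.541, -0.064, 0.033], 0.92)]
flat_face [([0.546, -0.061, 0.036], 0.68)]
jig [([0.538, 0.158, 0.035], 0.57)]
end_stop [([0.54, 0.159, 0.024], 0.72)]
drill_bushes [([0.536, 0.16, 0.023], 0.64), ([0.543, -0.064, 0.032], 0.4)]
clamp [([0.68, -0.02, 0.031], 0.74)]
clamp_pad [([0.677, -0.023, 0.032], 0.8)]
clamp_knob [([0.674, -0.019, 0.033], 0.6)]
spool [([0.747, -0.235, 0.01], 0.7)]
small_transformer [([0.609, -0.247, 0.011], 0.51)]
driver []
loupe [([0.369, 0.127, 0.011], 0.81), ([0.542, 0.158, 0.026], 0.62)]
pump [([0.512, -0.271, 0.013], 0.55)]
pin_header [([0.654, 0.187, 0.009], 0.6), ([0.535, 0.159, 0.024], 0.55)]
2.25
```

View pics/scene0.png

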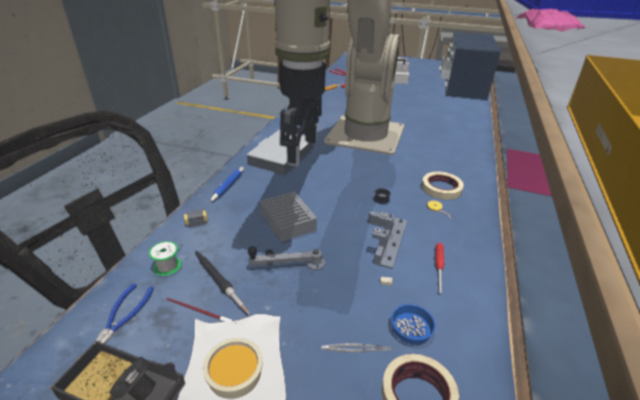

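View pics/side0.png

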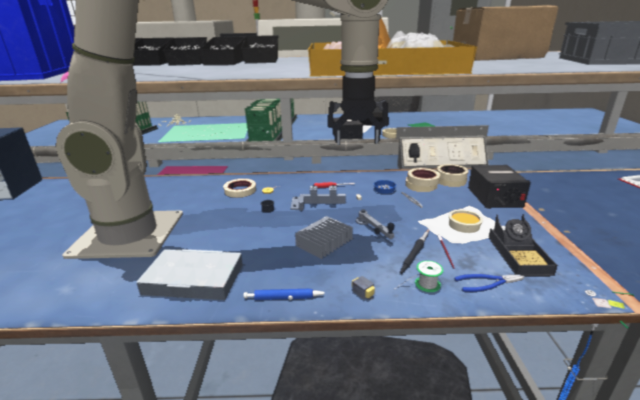

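View pics/wrist0.png

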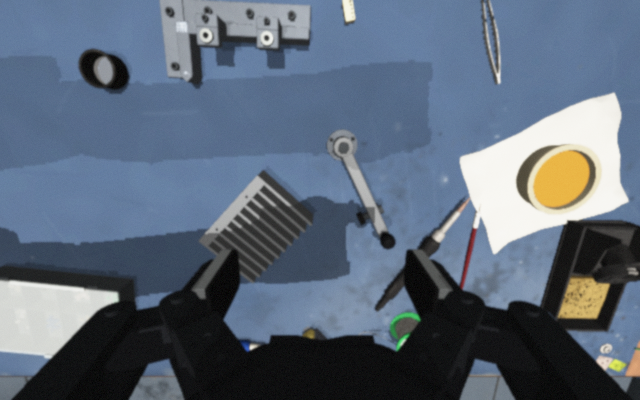

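```bash
python3 - <<'E'
import cv2
im=cv2.imread("pics/wrist0.png")
cv2.imwrite("pics/w0a.png",cv2.resize(im[0:90,150:320],None,fx=4.5,fy=4.5,interpolation=cv2.INTER_CUBIC))
cv2.imwrite("pics/w0b.png",cv2.resize(im[120:290,190:410],None,fx=3.5,fy=3.5,interpolation=cv2.INTER_CUBIC))
E
```

```text
(no output)
```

View pics/w0a.png

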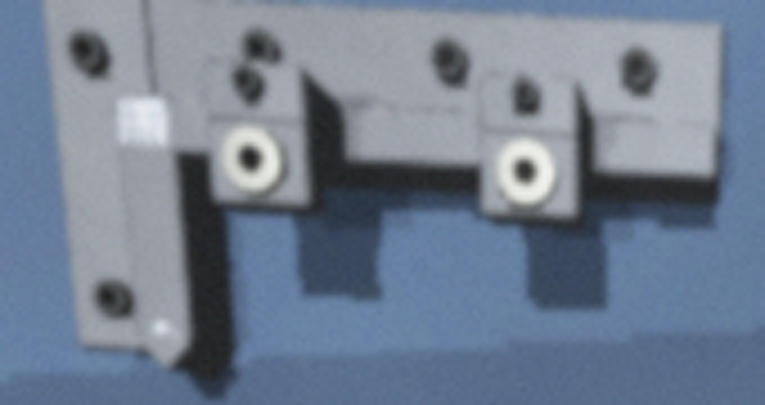

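View pics/w0b.png

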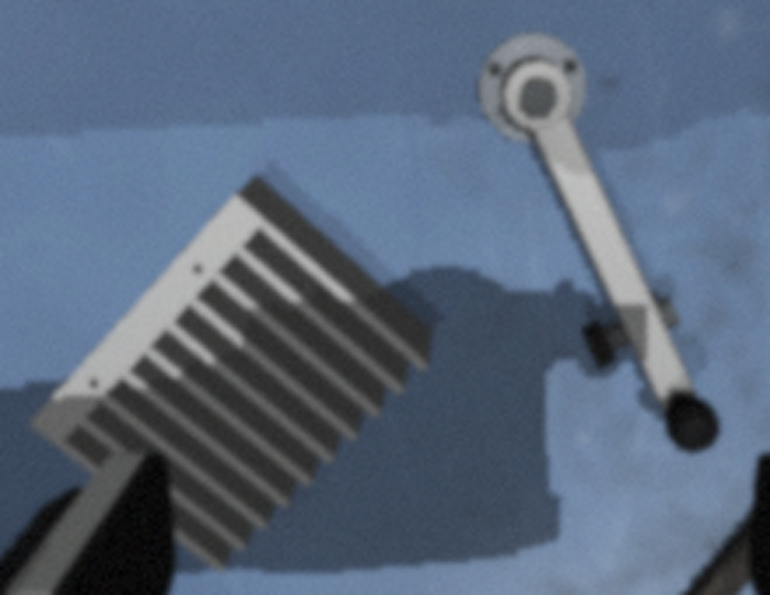

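```bash
cat >> h.py <<'E'
def fit(c,P,uv,x0,names=None,verbose=True):
    from scipy.optimize import least_squares
    P=np.array(P,float);uv=np.array(uv,float)
    def T(q):
        cc,s=np.cos(q[2]),np.sin(q[2]); R=np.array([[cc,-s,0],[s,cc,0],[0,0,1]])
        return P@R.T+np.array([q[0],q[1],0])
    f=lambda q:(proj(c,T(q))-uv).ravel()
    r=least_squares(f,x0,loss='soft_l1')
    if verbose: print("pose",np.round(r.x[:2],4),"deg",round(np.degrees(r.x[2]),2),"res",np.round(f(r.x).reshape(-1,2),1).tolist())
    return r.x
E
cat > m.py <<'E'
from h import *
c=manip.camera("wrist")
s=lambda pts,k,ox,oy:[(x/k+ox,y/k+oy) for x,y in pts]
J=fit(c,[[.13,0,.03],[0,0,.03],[0,-.042,.03],[-.007,-.049,.03]],s([(716,178),(180,153),(190,342),(168,366)],4.5,150,0),[.5,.17,0])
H=fit(c,[[.06,.046,.04],[.06,-.046,.04],[-.06,-.046,.04],[-.06,.046,.04]],s([(240,192),(425,368),(222,568),(32,425)],3.5,190,120),[.54,-.06,.8])
cl=ray(c,(343.7,147.1),.035); print("post",cl)
co,si=np.cos(J[2]),np.sin(J[2]);R=np.array([[co,-si],[si,co]])
print("post from jig",R@[.175,-.114]+J[:2])
k=ray(c,(387.7,241.1),.059);print("knob",k, np.linalg.norm(k[:2]-cl[:2]),np.degrees(np.arctan2(-(k-cl)[1],-(k-cl)[0])))
E
python3 m.py
```

```text
pose [0.4824 0.1593] deg -2.49 res [[0.4, 0.1], [-0.6, -0.4], [0.5, -0.3], [-0.3, 0.8]]
pose [ 0.5413 -0.0692] deg 46.29 res [[-0.2, 0.2], [2.5, -0.7], [-0.2, 1.8], [-0.7, -0.4]]
post [0.65187006 0.03884106 0.035     ]
post from jig [0.65225887 0.03776617]
knob [ 0.7063642  -0.07174087  0.059     ] 0.12328005844208184 116.23381116353143
```

```bash
cat >> h.py <<'E'
from scipy.spatial.transform import Rotation as Rn
def tooldelta(xyz,th):
    """th deg: world angle of tool y axis (tool down). prints shift in current tool axes (mm) and turn (rad)"""
    o=manip.get_obs(); R=Rn.from_quat(o["ee_rot"]); p=o["position"]
    cur=np.degrees(np.arctan2(R.as_matrix()[1,1],R.as_matrix()[0,1]))
    Rt_=Rn.from_euler('z',th,degrees=True)*Rn.from_quat([.70710678,.70710678,0,0])
    rv=(R.inv()*Rt_).as_rotvec()
    print("now",np.round(p,4),"yaw",round(cur,2),"| shift mm",np.round(1000*R.inv().apply(np.array(xyz)-p),1),"turn",np.round(rv,3),"| shift in target axes",np.round(1000*Rt_.inv().apply(np.array(xyz)-p),1), "t",o["clock"],"F",np.round(o["ft_force"],1))
def loc(q,x,y):
    c,s=np.cos(q[2]),np.sin(q[2]); return np.array([q[0]+c*x-s*y,q[1]+s*x+c*y])
E
python3 - <<'E'
from h import *
H=[.5413,-.0692,np.radians(46.3)]
p=loc(H,-.060-.011-.02,.034); print(p)
tooldelta([p[0],p[1],.08],-43.7)
E
```

```text
[ 0.45384882 -0.11150001]
now [0.625  0.     0.2393] yaw -0.0 | shift mm [-111.5 -171.2  159.3] turn [ 0.    -0.     0.763] | shift in target axes [-198.9  -46.7  159.3] t 2.3 F [ 0.6 -0.   0.3]
```

>>> arm_command(targets="0 0 0 0 0 0.187;0 0 0 0 0 0.187;0 0 0 0 0 0.187;0 0 0 0 0 0.187;0 0 0 0 0 0.015", grip=0)

```text
clock: 2.92
position: [0.625, 0.0001, 0.2394]
ee_rot: [0.919, 0.393, 0.0, 0.0]
ft_force: [-1.6, -0.3, -0.7]
grip_width: 0.002
```

>>> arm_command(targets="-50 -12 5 0 0 0;-50 -12 5 0 0 0;-50 -12 30 0 0 0;-50 -11 40 0 0 0;0 0 55 0 0 0")

```text
clock: 3.55
position: [0.4532, -0.1135, 0.1063]
ee_rot: [0.919, 0.393, 0.002, 0.001]
ft_force: [1.6, 0.5, -0.2]
grip_width: -0.004
```

```bash
python3 - <<'E'
from h import *
tooldelta([.4538,-.1115,.022],-43.7)
c=manip.camera("wrist"); save(c,"w1.png")
c=manip.camera("side"); saveup(c,"s1.png",(220,120,520,320),2.6)
E
```

```text
now [ 0.4532 -0.1135  0.1063] yaw -43.69 | shift mm [ 1.7 -1.2 84.3] turn [ 0.003 -0.002  0.   ] | shift in target axes [ 1.8 -1.  84.3] t 3.55 F [ 1.6  0.5 -0.2]
```

View pics/w1.png

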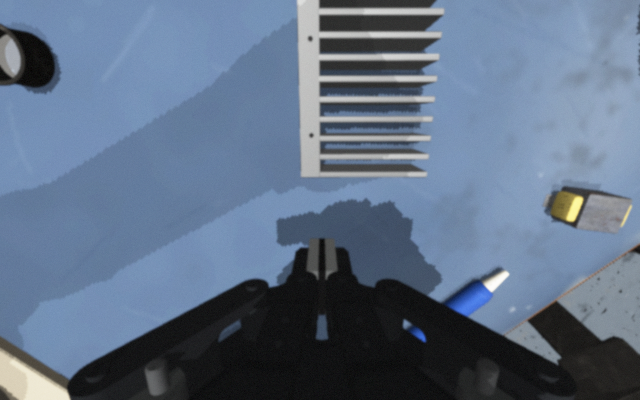

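View pics/s1.png

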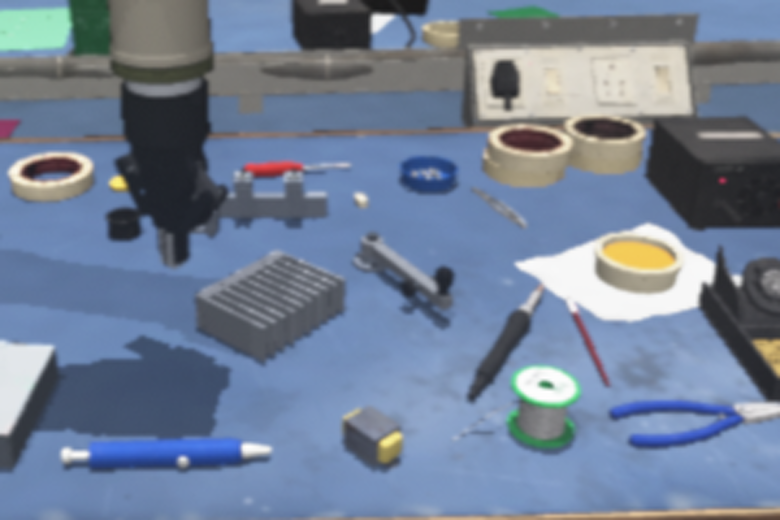

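>>> arm_command(targets="2 0 45 0 0 0;0 0 38 0 0 0;8 0 0 0 0 0;8 0 0 0 0 0;8 0 0 0 0 0.03")

```text
clock: 4.28
position: [0.4729, -0.0924, 0.0248]
ee_rot: [0.925, 0.379, -0.0, 0.0]
ft_force: [-8.4, -4.2, 4.6]
grip_width: -0.0
```

>>> arm_command(targets="8 0 0 0 0 0.09;8 0 0 0 0 0.09;8 0 0 0 0 0.09;6 0 0 0 0 0.06;0 0 0 0 0 0")

```text
clock: 4.9
position: [0.4973, -0.0733, 0.0249]
ee_rot: [0.975, 0.223, 0.001, 0.0]
ft_force: [-2.2, 0.3, 1.2]
grip_width: -0.001
```

```bash
python3 - <<'E'
from h import *
c=manip.camera("wrist"); save(c,"w2.png")
c=manip.camera("scene"); saveup(c,"s2.png",(220,150,420,290),4)
o=manip.get_obs();print(o["position"],o["clock"])
E
```

```text
[ 0.49741458 -0.07359737  0.02451078] 5.0
```

View pics/w2.png

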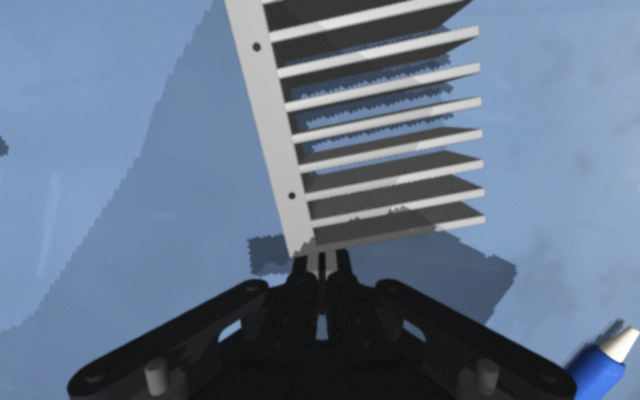

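View pics/s2.png

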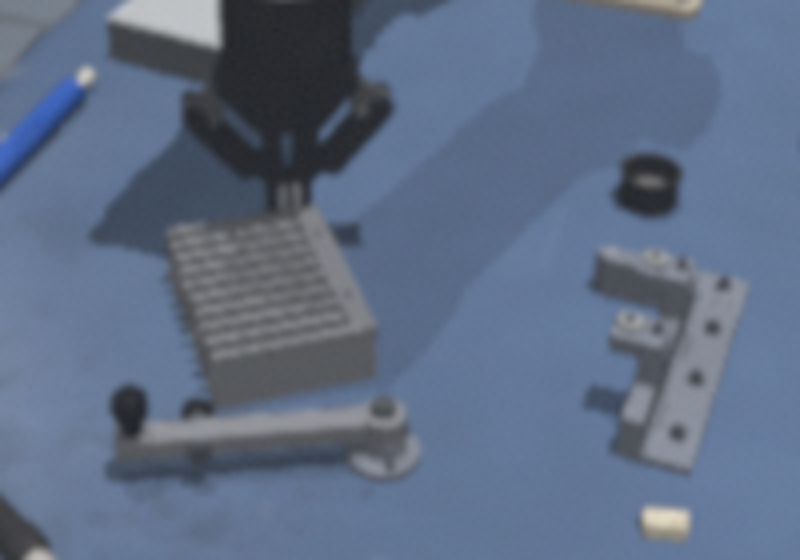

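```bash
python3 - <<'E'
from h import *
c=manip.camera("wrist")
P=[[-.06,.046,.04],[-.06,-.046,.04]]; uv=[(291,256),(484,220)]
pitch=(.12-.004)/9
for k,(u,v) in zip(range(1,8),[(484,190),(484,161),(483,131),(482,99),(481,65),(480,28)]):
    P.append([-.06+.002+pitch*k,-.046,.04]);uv.append((u,v))
fit(c,P,uv,[.55,-.05,.65])
E
```

```text
pose [ 0.5757 -0.0556] deg 36.64 res [[-5.1, 1.2], [1.2, 2.6], [0.4, 1.1], [-0.3, 1.0], [-0.1, 0.2], [0.0, -0.7], [0.1, -1.7], [0.1, -2.2]]
```

```bash
python3 - <<'E'
from h import *
H=[.5757,-.0556,np.radians(36.6)]
p=loc(H,-.057,-.046-.011-.012); print(p)
tooldelta([p[0],p[1],.022],36.6)
E
```

```text
[ 0.57107892 -0.14497922]
now [ 0.4974 -0.0738  0.0243] yaw -64.27 | shift mm [35.4 96.1  2.5] turn [ 3.00e-03 -1.00e-03 -1.76e+00] | shift in target axes [-101.1   16.7    2.3] t 5.05 F [-0.7 -0.5  0.4]
```

>>> arm_command(targets="-30 0 0 0 0 0;0 0 -60 0 0 -0.187;0 0 0 0 0 -0.187;0 0 0 0 0 -0.187;0 0 0 0 0 -0.187")

```text
clock: 5.68
position: [0.4702, -0.0869, 0.0841]
ee_rot: [0.825, 0.566, 0.001, 0.001]
ft_force: [-0.5, -0.5, -1.1]
grip_width: 0.003
```

>>> arm_command(targets="0 0 0 0 0 -0.187;0 0 0 0 0 -0.187;0 0 0 0 0 -0.187;0 0 0 0 0 -0.187;0 0 0 0 0 -0.187")

```text
clock: 6.3
position: [0.4702, -0.087, 0.0839]
ee_rot: [0.481, 0.877, 0.001, 0.001]
ft_force: [-0.8, 0.0, -0.1]
grip_width: -0.002
```

```bash
python3 - <<'E'
from h import *
H=[.5757,-.0556,np.radians(36.6)]
p=loc(H,-.057,-.046-.011-.012); print(p)
tooldelta([p[0],p[1],.022],36.6)
c=manip.camera("wrist"); save(c,"w3.png")
E
```

```text
[ 0.57107892 -0.14497922]
now [ 0.4702 -0.087   0.0839] yaw 32.48 | shift mm [-103.    53.8   62.2] turn [ 0.002  0.002 -0.072] | shift in target axes [-106.7   46.4   61.9] t 6.3 F [-0.8  0.  -0.1]
```

View pics/w3.png

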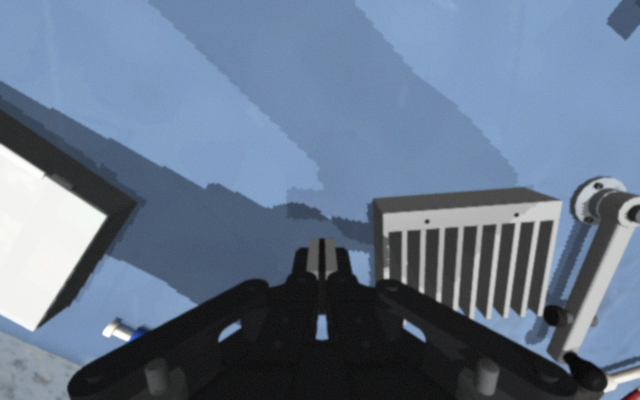

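```bash
python3 - <<'E'
from h import *
c=manip.camera("wrist")
fit(c,[[-.06,.046,.04],[.06,.046,.04],[.06,-.046,.04]],[(381,212),(562,199),(547,318)],[.57,-.05,.6])
E
```

```text
pose [ 0.5733 -0.0554] deg 37.7 res [[0.1, 0.9], [1.3, 0.1], [-4.1, -2.1]]
```

>>> arm_command(targets="-50 27 0 0 0 -0.07;-54 22 0 0 0 0;0 0 45 0 0 0;0 0 17 0 0 0;8 0 0 0 0 0")

```text
clock: 7.02
position: [0.5623, -0.1389, 0.0202]
ee_rot: [0.454, 0.891, -0.0, -0.001]
ft_force: [0.2, 0.1, 0.1]
grip_width: -0.002
```

```bash
python3 - <<'E'
from h import *
H=[.5757,-.0556,np.radians(36.6)]
p=loc(H,-.057,-.046-.011-.00); print(p)
tooldelta([p[0],p[1],.022],36.6)
c=manip.camera("wrist"); save(c,"w4.png")
E
```

```text
[ 0.56392422 -0.13534541]
now [ 0.5623 -0.1389  0.0202] yaw 35.98 | shift mm [ 1.9  3.4 -1.8] turn [-0.002 -0.002 -0.011] | shift in target axes [ 1.9  3.4 -1.8] t 7.025 F [0.2 0.1 0.1]
```

View pics/w4.png

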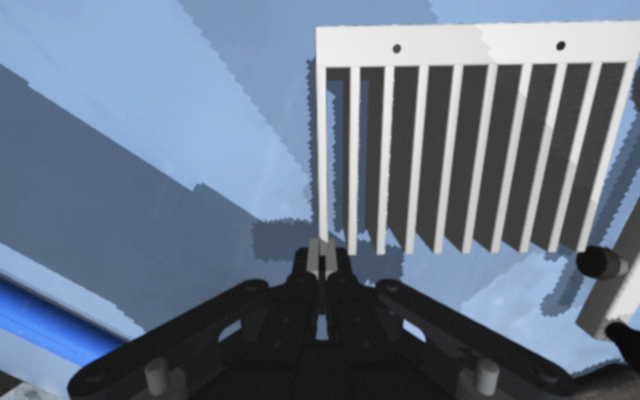

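>>> arm_command(targets="8 0 0 0 0 0.05;8 0 0 0 0 0.08;8 0 0 0 0 0.08;8 0 0 0 0 0.08;0 0 0 0 0 0")

```text
clock: 7.7
position: [0.5479, -0.111, 0.0228]
ee_rot: [0.577, 0.817, 0.001, 0.001]
ft_force: [0.8, 0.1, 1.0]
grip_width: -0.001
```

```bash
python3 - <<'E'
from h import *
c=manip.camera("wrist"); save(c,"w5.png"); tooldelta([.54,0,.02],0)
E
```

```text
now [ 0.548  -0.1111  0.0225] yaw 19.59 | shift mm [107.4  29.7   2.5] turn [0.003 0.    0.342] | shift in target axes [111.1  -8.    2.5] t 7.75 F [0.1 0.1 0.5]
```

View pics/w5.png

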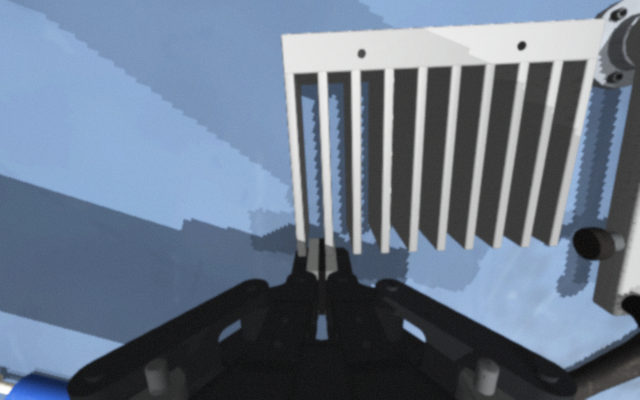

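```bash
cat > fw.py <<'E'
from h import *
import sys
def fitfins(c,corners,x0):
    P=[];U=[]
    L={'bl':[-.06,.046,.04],'br':[.06,.046,.04],'fr':[.06,-.046,.04],'fl':[-.06,-.046,.04]}
    for k,v in corners.items(): P.append(L[k]);U.append(v)
    return fit(c,P,U,x0)
E
python3 - <<'E'
from fw import *
c=manip.camera("wrist")
q=fitfins(c,{'bl':(282,35),'br':(602,18),'fr':(558,246),'fl':(299,253)},[.56,-.04,.4])
print(loc(q,.06,-.046),loc(q,.06,.046),loc(q,-.06,-.046))
E
```

```text
pose [ 0.5725 -0.0403] deg 22.29 res [[-2.9, -0.5], [7.8, -0.4], [1.5, 2.6], [-2.2, 6.7]]
[ 0.64549307 -0.06015397] [0.61060367 0.02497376] [ 0.53445691 -0.10566188]
```

```bash
python3 - <<'E'
from fw import *
q=[.5725,-.0403,np.radians(22.3)]
p=loc(q,-.005,-.046-.011-.014)
tooldelta([p[0],p[1],.020],22.3)
E
```

```text
now [ 0.548  -0.1113  0.0222] yaw 19.6 | shift mm [-12.5  45.2   2.3] turn [ 0.002  0.001 -0.047] | shift in target axes [-14.6  44.6   2.2] t 7.8 F [ 0.4 -0.   0.1]
```

>>> arm_command(targets="-16 0 0 0 0 0;2 22 0 0 0 -0.047;0 22 2 0 0 0;0 0 0 0 0 0;0 0 0 0 0 0", grip=70)

```text
clock: 8.43
position: [0.5925, -0.1106, 0.0187]
ee_rot: [0.558, 0.83, -0.0, -0.0]
ft_force: [-0.2, 0.2, 0.2]
grip_width: 0.817
```

```bash
python3 - <<'E'
from h import *
c=manip.camera("wrist"); save(c,"w6.png"); tooldelta([.54,0,.02],22.3)
c=manip.camera("side"); saveup(c,"s6.png",(260,120,480,290),3.5)
E
```

```text
now [ 0.5924 -0.1105  0.0187] yaw 22.12 | shift mm [122.1  -6.9  -1.3] turn [-0.001  0.    -0.003] | shift in target axes [122.1  -6.6  -1.3] t 8.475 F [ 0.5 -0.2  0.6]
```

View pics/w6.png

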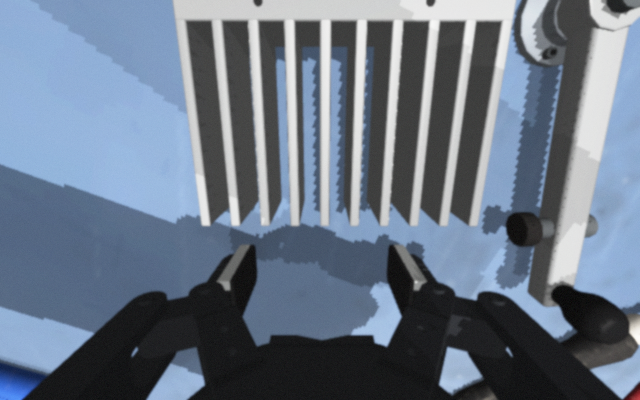

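View pics/s6.png

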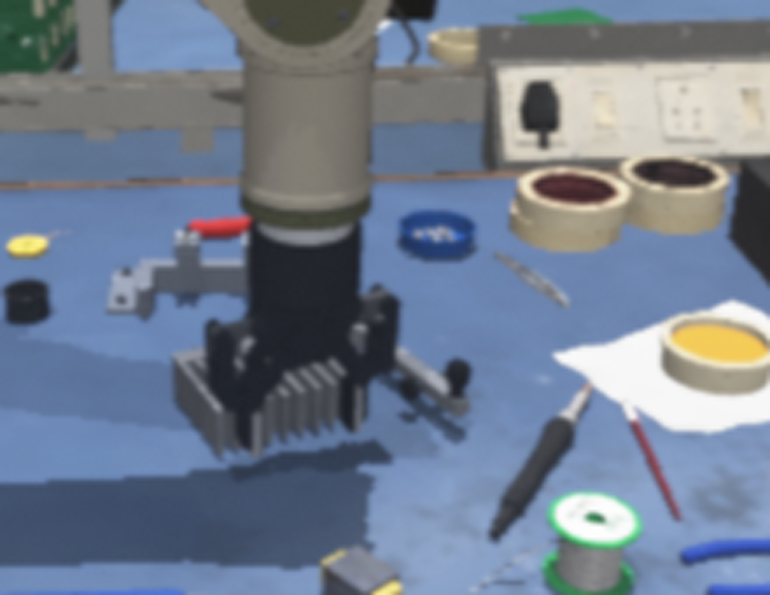

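>>> arm_command(targets="10 0 0 0 0 0;10 0 0 0 0 0.03;10 0 0 0 0 0.035;10 0 0 0 0 0.035;10 0 0 0 0 0.035")

```text
clock: 9.15
position: [0.5754, -0.0642, 0.0191]
ee_rot: [0.614, 0.79, -0.001, 0.001]
ft_force: [0.5, -8.7, 0.2]
grip_width: 0.814
```

```bash
python3 - <<'E'
from h import *
c=manip.camera("wrist"); save(c,"w7.png"); tooldelta([.54,0,.02],22.3)
E
```

```text
now [ 0.5752 -0.062   0.019 ] yaw 14.27 | shift mm [ 68.7 -18.8  -1. ] turn [-0.     0.001 -0.14 ] | shift in target axes [70.7 -9.  -1. ] t 9.2 F [ 0.6 -0.9 -0.6]
```

View pics/w7.png

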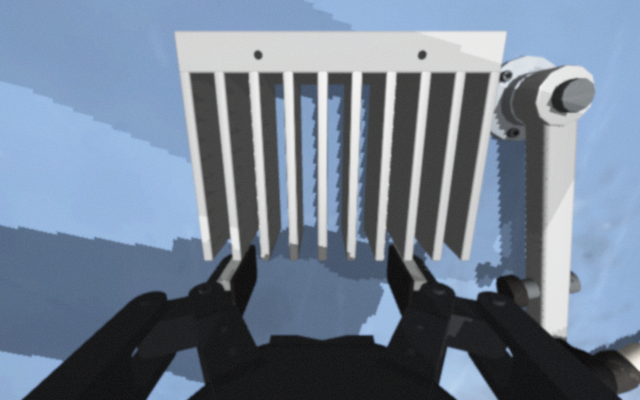

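>>> arm_command(targets="9 0 0 0 0 0;9 0 0 0 0 0;9 0 0 0 0 0;9 0 0 0 0 0;9 0 0 0 0 0")

```text
clock: 9.82
position: [0.5649, -0.0202, 0.0192]
ee_rot: [0.613, 0.79, -0.0, 0.001]
ft_force: [1.9, -7.0, -0.1]
grip_width: 0.819
```

>>> arm_command(targets="6 0 0 0 0 0.05;6 0 0 0 0 0.05;6 0 0 0 0 0.05;6 0 0 0 0 0.05;0 0 0 0 0 0")

```text
clock: 10.45
position: [0.5599, 0.0046, 0.0189]
ee_rot: [0.688, 0.725, -0.0, -0.0]
ft_force: [-1.0, -3.0, -0.8]
grip_width: 0.826
```

```bash
python3 - <<'E'
from h import *
c=manip.camera("wrist"); save(c,"w8.png"); tooldelta([.54,0,.02],-2.5)
c=manip.camera("scene"); saveup(c,"s8.png",(240,150,420,285),4)
E
```

```text
now [0.56   0.0047 0.0188] yaw 3.03 | shift mm [ -3.6 -20.2  -1.1] turn [-0.001  0.     0.096] | shift in target axes [ -5.6 -19.7  -1.2] t 10.5 F [-1.7 -2.6  0.8]
```

View pics/w8.png

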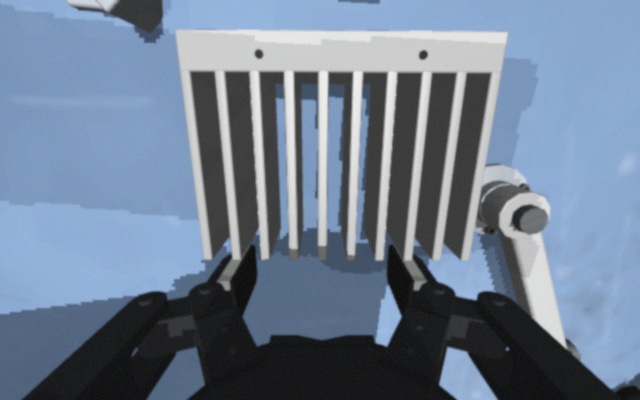

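View pics/s8.png

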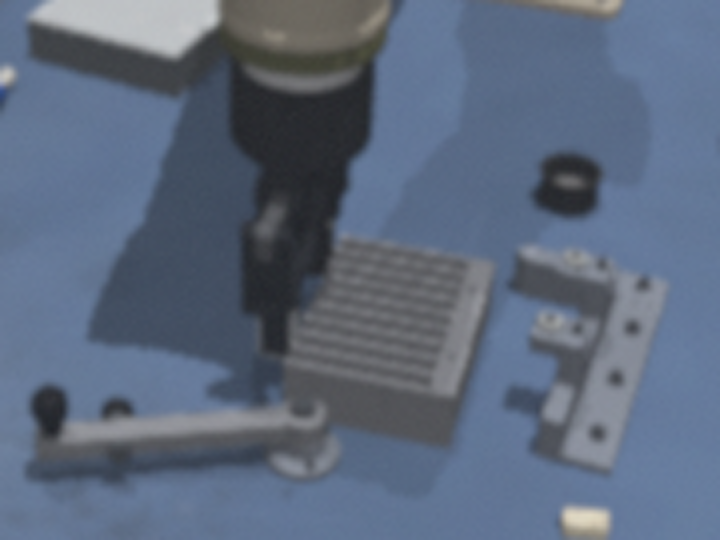

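>>> arm_command(targets="8 0 0 0 0 0;8 0 0 0 0 0;8 0 0 0 0 0;4 0 0 0 0 0.05;4 0 0 0 0 0.046")

```text
clock: 11.18
position: [0.5581, 0.0358, 0.0186]
ee_rot: [0.723, 0.691, -0.001, -0.0]
ft_force: [-4.7, -7.2, 3.2]
grip_width: 0.821
```

```bash
python3 - <<'E'
from h import *
c=manip.camera("wrist"); save(c,"w9.png"); tooldelta([.54,0,.02],-2.5)
c=manip.camera("scene"); saveup(c,"s9.png",(240,150,420,285),4)
E
```

```text
now [0.5583 0.0368 0.0186] yaw -2.69 | shift mm [-37.6 -16.6  -1.3] turn [-0.001  0.001 -0.003] | shift in target axes [-37.5 -16.7  -1.4] t 11.225 F [-2.2 -1.3 -0.1]
```

View pics/w9.png

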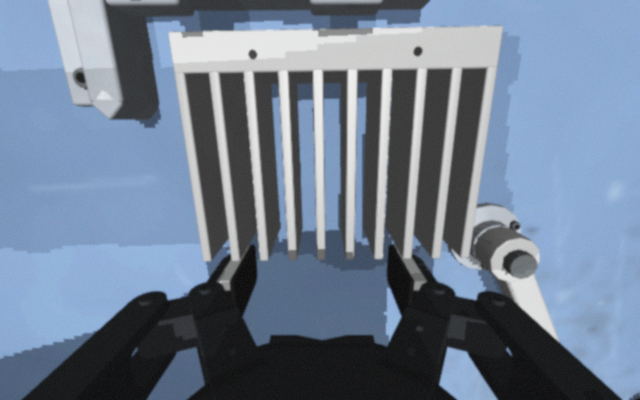

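View pics/s9.png

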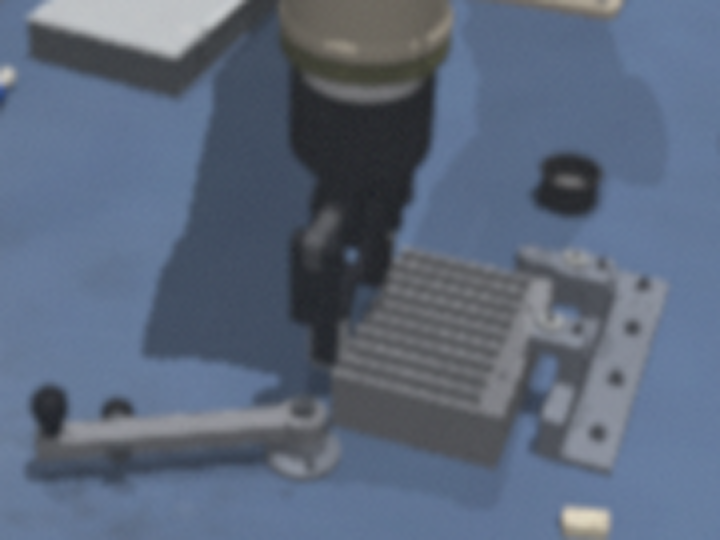

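>>> arm_command(targets="5 0 0 0 0 0;5 0 0 0 0 0;3 0 0 0 0 0;2 0 0 0 0 0;0 0 0 0 0 0")

```text
clock: 11.9
position: [0.5599, 0.0516, 0.0188]
ee_rot: [0.722, 0.692, 0.0, 0.0]
ft_force: [0.7, -2.7, -1.4]
grip_width: 0.819
```

>>> arm_command(targets="1 0 0 0 0 0;1 0 0 0 0 0;1 0 0 0 0 0")

```text
clock: 12.28
position: [0.5599, 0.0538, 0.0188]
ee_rot: [0.723, 0.691, -0.0, 0.0]
ft_force: [0.3, -9.6, -1.1]
grip_width: 0.821
```

```bash
python3 - <<'E'
from h import *
c=manip.camera("wrist"); save(c,"w10.png"); tooldelta([.54,0,.02],-2.5)
E
```

```text
now [0.5599 0.0538 0.0187] yaw -2.52 | shift mm [-54.6 -17.5  -1.2] turn [ 0.     0.001 -0.   ] | shift in target axes [-54.6 -17.5  -1.3] t 12.325 F [ 0.  -7.7 -1.3]
```

View pics/w10.png

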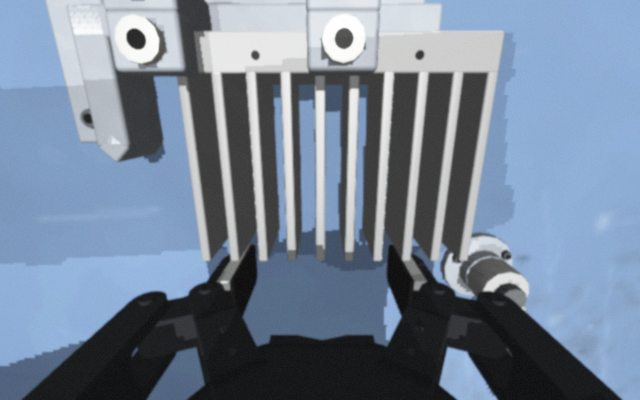

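>>> arm_command(targets="-20 0 0 0 0 0;0 0 -60 0 0 0;0 0 -20 0 0 -0.187;0 0 0 0 0 -0.187;0 0 0 0 0 -0.187", grip=20)

```text
clock: 12.95
position: [0.5593, 0.0363, 0.0995]
ee_rot: [0.5, 0.866, 0.001, 0.0]
ft_force: [-0.2, -0.0, 0.1]
grip_width: 0.231
```

>>> arm_command(targets="0 0 0 0 0 -0.187;0 0 0 0 0 -0.187;0 0 0 0 0 -0.187;0 0 0 0 0 -0.187;0 0 0 0 0 -0.187")

```text
clock: 13.58
position: [0.5592, 0.0363, 0.0991]
ee_rot: [0.056, 0.998, 0.001, 0.0]
ft_force: [0.8, 0.6, 0.1]
grip_width: 0.235
```

```bash
python3 - <<'E'
from h import *
tooldelta([.665,.105,.02],87.5); print(manip.get_obs()["joint_pos"].round(2))
c=manip.camera("scene"); saveup(c,"s10.png",(240,150,420,285),4)
E
```

```text
now [0.5592 0.0363 0.0991] yaw 83.63 | shift mm [-97.5  79.9  79.3] turn [ 0.002  0.001 -0.068] | shift in target axes [-102.7   73.3   79.1] t 13.575 F [0.8 0.6 0.1]
[-0.04  0.32 -0.13  1.79  0.04  1.04  1.28]
```

View pics/s10.png

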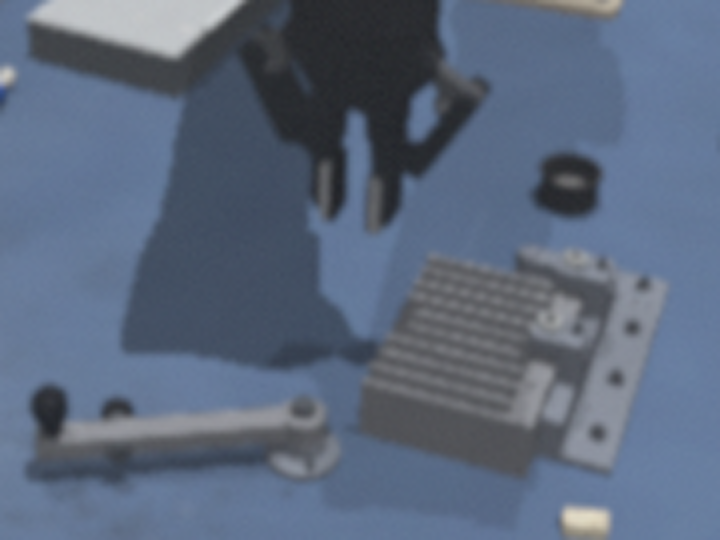

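>>> arm_command(targets="0 0 0 0 0 -0.068;-50 36 0 0 0 0;-52 37 0 0 0 0;0 0 50 0 0 0;0 0 29 0 0 0")

```text
clock: 14.25
position: [0.6627, 0.1036, 0.0173]
ee_rot: [0.026, 1.0, 0.001, -0.001]
ft_force: [0.2, -0.8, -0.7]
grip_width: 0.236
```

```bash
python3 - <<'E'
from h import *
tooldelta([.665,.105,.02],87.5)
c=manip.camera("wrist"); save(c,"w11.png")
c=manip.camera("scene"); saveup(c,"s11.png",(240,150,420,285),4)
E
```

```text
now [0.6627 0.1036 0.0173] yaw 87.0 | shift mm [-2.2  1.6 -2.7] turn [ 0.001 -0.002 -0.009] | shift in target axes [-2.2  1.5 -2.7] t 14.25 F [ 0.2 -0.8 -0.7]
```

View pics/w11.png

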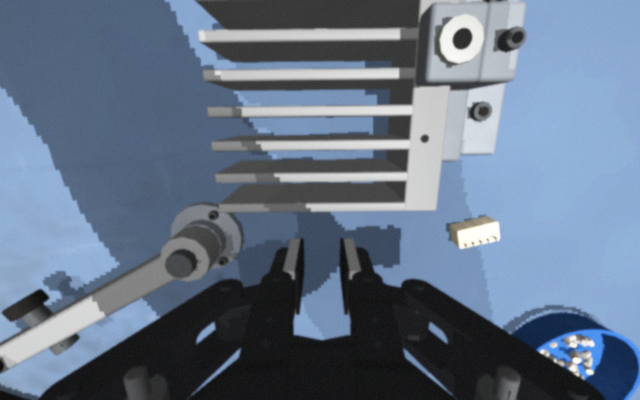

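View pics/s11.png

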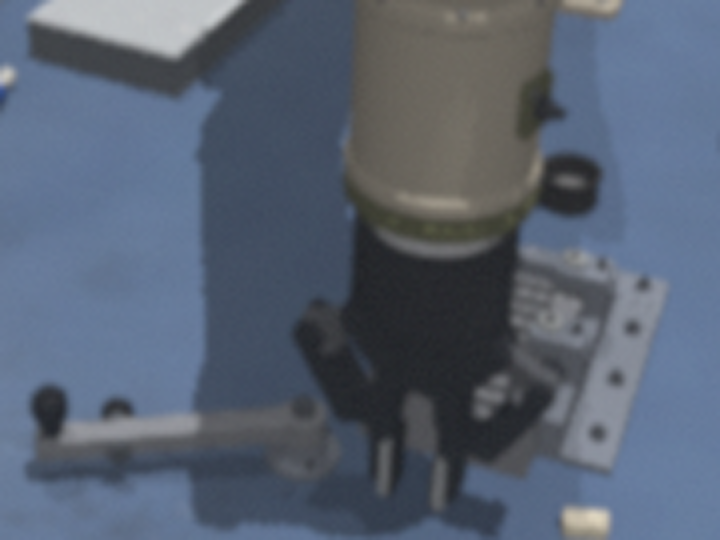

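>>> arm_command(targets="10 0 0 0 0 -0.009;10 0 0 0 0 0;8 0 0 0 0 0;8 0 0 0 0 0;6 0 0 0 0 0")

```text
clock: 14.98
position: [0.6231, 0.1036, 0.0218]
ee_rot: [0.021, 1.0, 0.0, 0.003]
ft_force: [6.3, -1.1, 0.6]
grip_width: 0.233
```

```bash
python3 - <<'E'
from h import *
tooldelta([.611,.105,.02],87.5)
c=manip.camera("wrist"); save(c,"w12.png")
E
```

```text
now [0.6231 0.1036 0.0218] yaw 87.57 | shift mm [12.2  0.9  1.7] turn [0.001 0.005 0.001] | shift in target axes [12.1  0.9  1.8] t 14.975 F [ 6.3 -1.1  0.6]
```

View pics/w12.png

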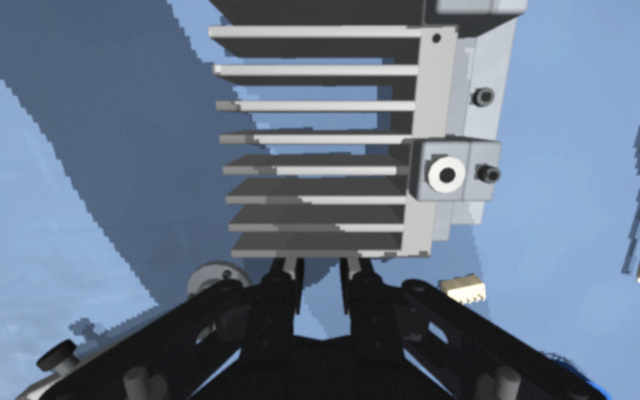

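>>> arm_command(targets="5 0 0 0 0 0;3 0 0 0 0 0;2 0 0 0 0 0;1 0 0 0 0 0;0 0 0 0 0 0")

```text
clock: 15.65
position: [0.612, 0.1041, 0.0215]
ee_rot: [0.021, 1.0, 0.0, 0.002]
ft_force: [5.0, -0.5, 2.7]
grip_width: 0.236
```

>>> arm_command(targets="1 0 0 0 0 0;1 0 0 0 0 0;0 0 0 0 0 0")

```text
clock: 16.02
position: [0.6102, 0.1042, 0.0215]
ee_rot: [0.021, 1.0, 0.0, 0.002]
ft_force: [5.4, -1.1, 3.2]
grip_width: 0.235
```

>>> arm_command(targets="1 0 0 0 0 0;1 0 0 0 0 0;0 0 0 0 0 0")

```text
clock: 16.4
position: [0.6096, 0.104, 0.0218]
ee_rot: [0.021, 1.0, 0.0, 0.004]
ft_force: [12.3, -0.6, -2.3]
grip_width: 0.234
```

>>> arm_command(targets="1 0 0 0 0 0;1 0 0 0 0 0;0 0 0 0 0 0")

```text
clock: 16.77
position: [0.6095, 0.1036, 0.0225]
ee_rot: [0.022, 1.0, 0.001, 0.006]
ft_force: [18.7, -1.7, -1.2]
grip_width: 0.236
```

>>> arm_command(targets="-8 0 0 0 0 0;-15 0 0 0 0 0;0 0 -50 0 0 0;0 0 -50 0 0 0;0 0 -30 0 0 0")

```text
clock: 17.4
position: [0.6276, 0.1037, 0.1526]
ee_rot: [0.021, 1.0, 0.0, 0.001]
ft_force: [0.1, -0.0, -0.2]
grip_width: 0.235
```

```bash
python3 - <<'E'
from h import *
tooldelta([.611,.105,.02],-2.5)
c=manip.camera("wrist"); save(c,"w13.png")
E
```

```text
now [0.6276 0.1037 0.1526] yaw 87.61 | shift mm [ 16.8   0.5 132.6] turn [2.000e-03 1.000e-03 1.573e+00] | shift in target axes [  0.5 -16.6 132.6] t 17.4 F [ 0.1 -0.  -0.2]
```

View pics/w13.png

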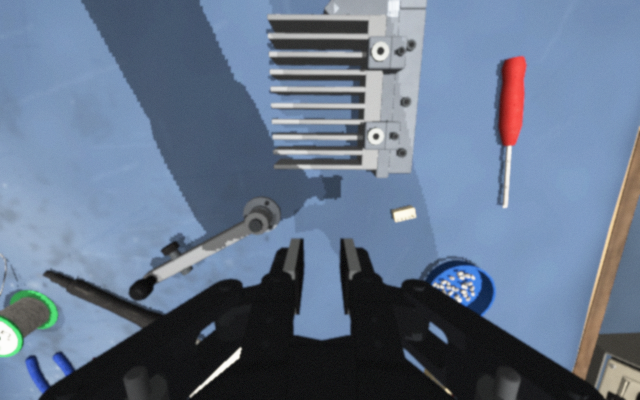

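>>> arm_command(targets="0 0 0 0 0 0.187;0 0 0 0 0 0.187;0 0 0 0 0 0.187;0 0 0 0 0 0.187;0 0 0 0 0 0.187", grip=75)

```text
clock: 18.08
position: [0.6267, 0.1035, 0.1494]
ee_rot: [0.472, 0.882, -0.0, -0.001]
ft_force: [0.4, 0.2, 0.3]
grip_width: 0.878
```

>>> arm_command(targets="0 0 0 0 0 0.187;0 0 0 0 0 0.187;0 0 0 0 0 0.187;0 0 0 0 0 0.077;0 0 0 0 0 0")

```text
clock: 18.7
position: [0.6269, 0.1036, 0.1495]
ee_rot: [0.722, 0.692, -0.0, -0.0]
ft_force: [0.3, -0.3, 0.2]
grip_width: 0.878
```

```bash
python3 - <<'E'
from h import *
q=[.5403,.1107,np.radians(-2.5)]
p=loc(q,0,-.057-.014); tooldelta([p[0],p[1],.019],-2.5)
c=manip.camera("wrist"); save(c,"w14.png")
E
```

```text
now [0.6269 0.1036 0.1495] yaw -2.47 | shift mm [-67.6 -86.7 130.6] turn [-0.001  0.     0.001] | shift in target axes [-67.7 -86.8 130.5] t 18.7 F [ 0.3 -0.3  0.2]
```

View pics/w14.png

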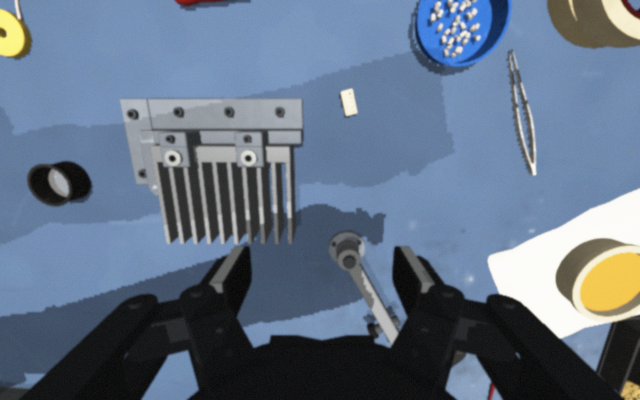

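>>> arm_command(targets="-34 -43 0 0 0 0;-34 -44 0 0 0 0;0 0 50 0 0 0;0 0 50 0 0 0;0 0 30 0 0 0")

```text
clock: 19.38
position: [0.5361, 0.0391, 0.0177]
ee_rot: [0.722, 0.692, -0.001, -0.001]
ft_force: [1.0, -0.1, -0.6]
grip_width: 0.88
```

>>> arm_command(targets="6 0 0 0 0 0;4 0 0 0 0 0;2 0 0 0 0 0;1 0 0 0 0 0;0 0 0 0 0 0")

```text
clock: 20.0
position: [0.5384, 0.0523, 0.0204]
ee_rot: [0.722, 0.691, 0.0, 0.0]
ft_force: [0.2, -1.6, -0.4]
grip_width: 0.881
```

>>> arm_command(targets="1 0 0 0 0 0;1 0 0 0 0 0;0 0 0 0 0 0")

```text
clock: 20.38
position: [0.5383, 0.0539, 0.0199]
ee_rot: [0.723, 0.691, -0.0, 0.0]
ft_force: [-0.0, -1.5, 1.4]
grip_width: 0.88
```

>>> arm_command(targets="1 0 0 0 0 0;1 0 0 0 0 0;0 0 0 0 0 0")

```text
clock: 20.75
position: [0.5385, 0.0546, 0.0199]
ee_rot: [0.723, 0.691, -0.001, 0.001]
ft_force: [0.1, -7.4, 1.3]
grip_width: 0.876
```

>>> arm_command(targets="1 0 0 0 0 0;1 0 0 0 0 0;0 0 0 0 0 0")

```text
clock: 21.12
position: [0.5384, 0.0546, 0.0198]
ee_rot: [0.723, 0.691, -0.001, 0.001]
ft_force: [-0.4, -13.3, 3.8]
grip_width: 0.877
```

>>> arm_command(targets="1 0 0 0 0 0;1 0 0 0 0 0;0 0 0 0 0 0")

```text
clock: 21.5
position: [0.5384, 0.0546, 0.0198]
ee_rot: [0.724, 0.69, -0.002, 0.002]
ft_force: [-0.6, -19.6, 5.2]
grip_width: 0.88
```

>>> arm_command(targets="-6 0 0 0 0 0;-12 0 0 0 0 0;0 0 -50 0 0 0;0 0 -40 0 0 0;40 0 -10 0 0 0")

```text
clock: 22.12
position: [0.5413, 0.0797, 0.1229]
ee_rot: [0.724, 0.689, 0.002, 0.002]
ft_force: [1.0, 0.7, -0.4]
grip_width: 0.878
```

```bash
python3 - <<'E'
from h import *
tooldelta([.611,.105,.02],-2.5)
c=manip.camera("wrist"); saveup(c,"w15.png",(150,60,480,300),2.4);save(c,"w15r.png")
c=manip.camera("scene"); saveup(c,"s15.png",(300,180,420,280),6)
E
```

```text
now [0.5413 0.0797 0.1229] yaw -2.82 | shift mm [ 28.6  67.9 103.2] turn [ 0.005 -0.    -0.006] | shift in target axes [ 28.3  68.6 102.9] t 22.125 F [ 1.   0.7 -0.4]
```

View pics/w15.png

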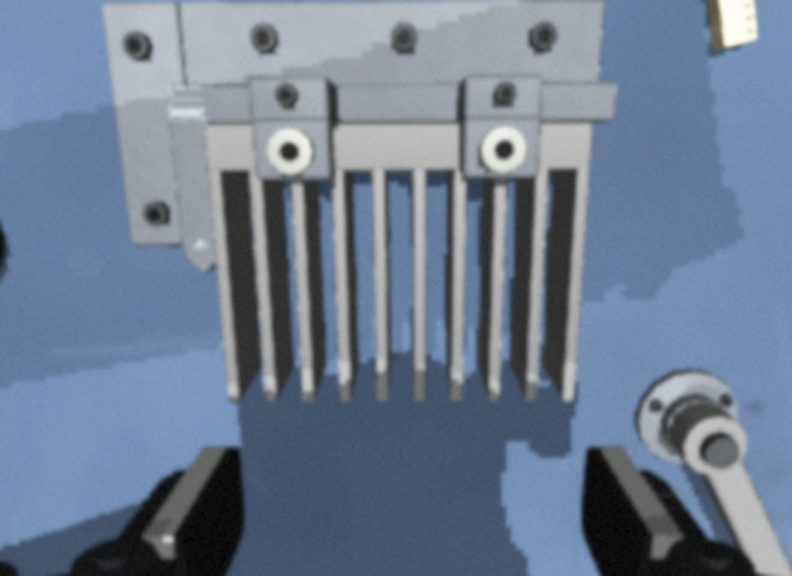

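View pics/s15.png

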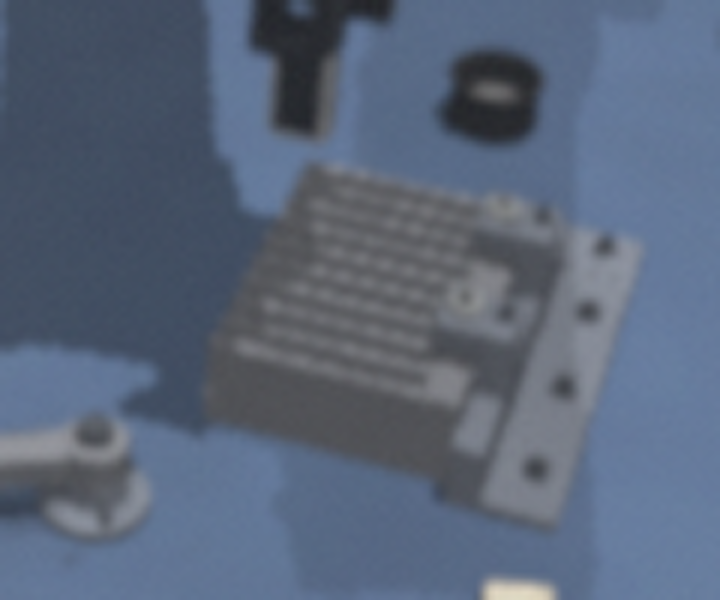

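```bash
python3 - <<'E'
from fw import *
c=manip.camera("wrist")
s=lambda x,y:(x/2.4+150,y/2.4+60)
h=fitfins(c,{'bl':s(206,123),'br':s(591,123),'fr':s(578,402),'fl':s(230,402)},[.54,.11,0])
J=fit(c,[[.13,0,.03],[-.007,-.049,.03],[.13,.04,.008],[-.04,.04,.008]],[s(614,121),s(204,271),s(603,2),s(103,4)],[.48,.16,0])
co,si=np.cos(J[2]),np.sin(J[2]);d=h[:2]-J[:2];print("in jig",co*d[0]+si*d[1],-si*d[0]+co*d[1],np.degrees(h[2]-J[2]))
print("post",ray(c,s(717,449),.04))
E
```

```text
pose [0.5392 0.1186] deg -1.97 res [[-0.7, -0.2], [3.1, -0.6], [0.1, 0.4], [-0.6, 0.9]]
pose [0.4792 0.1658] deg -1.64 res [[1.1, 0.8], [-0.9, 2.9], [1.4, -1.4], [-2.6, -0.4]]
in jig 0.06128920559945424 -0.04540197079681456 -0.325899336757312
post [0.64680971 0.05140929 0.04      ]
```

```bash
python3 - <<'E'
from h import *
c=manip.camera("scene"); save(c,"s16.png")
for uv in [(197,252),(210,272),(228,287),(248,313)]: print(uv,ray(c,uv,.012).round(3))
c=manip.camera("side"); save(c,"d16.png")
for uv in [(404,271),(413,255),(424,240),(429,231)]: print(uv,ray(c,uv,.012).round(3))
E
```

```text
(197, 252) [ 0.715 -0.204  0.012]
(210, 272) [ 0.757 -0.147  0.012]
(228, 287) [ 0.78  -0.094  0.012]
(248, 313) [ 0.822 -0.03   0.012]
(404, 271) [ 0.717 -0.214  0.012]
(413, 255) [ 0.751 -0.153  0.012]
(424, 240) [ 0.795 -0.087  0.012]
(429, 231) [ 0.82  -0.044  0.012]
```

View pics/d16.png

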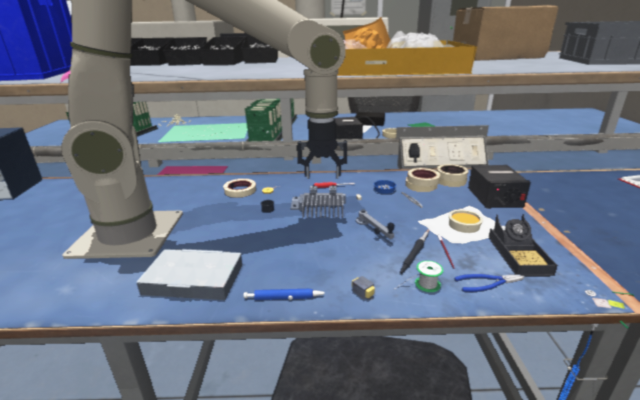

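>>> arm_command(targets="0 25 0 0 0 -0.187;0 25 0 0 0 -0.187;0 25 0 0 0 -0.187;0 25 0 0 0 -0.187;0 0 0 0 0 -0.187", grip=20)

```text
clock: 23.0
position: [0.6352, 0.1047, 0.1186]
ee_rot: [0.331, 0.944, -0.0, -0.001]
ft_force: [-0.3, 0.5, 0.1]
grip_width: 0.231
```

>>> arm_command(targets="0 0 0 0 0 -0.187;0 0 0 0 0 -0.187;0 0 0 0 0 -0.187;0 0 0 0 0 -0.08;0 0 0 0 0 0")

```text
clock: 23.62
position: [0.6343, 0.1037, 0.1191]
ee_rot: [0.02, 1.0, -0.0, -0.001]
ft_force: [-0.2, -0.2, -0.4]
grip_width: 0.233
```

```bash
python3 - <<'E'
from h import *
tooldelta([.634,.100,.02],87.5)
E
```

```text
now [0.6343 0.1037 0.1191] yaw 87.66 | shift mm [ 0.  -3.7 99.1] turn [-0.001 -0.001  0.003] | shift in target axes [ 0.1 -3.7 99.1] t 23.625 F [-0.2 -0.2 -0.4]
```

>>> arm_command(targets="0 0 50 0 0 0;0 0 48 0 0 0;8 0 0 0 0 0;8 0 0 0 0 0;5 0 0 0 0 0")

```text
clock: 24.25
position: [0.6144, 0.1062, 0.0242]
ee_rot: [0.02, 1.0, 0.0, 0.002]
ft_force: [-1.1, 0.2, 0.7]
grip_width: 0.232
```

>>> arm_command(targets="2 0 0 0 0 0;2 0 0 0 0 0;1 0 0 0 0 0;0 0 0 0 0 0")

```text
clock: 24.75
position: [0.6099, 0.1062, 0.0227]
ee_rot: [0.02, 1.0, 0.0, 0.001]
ft_force: [4.5, 0.4, 3.5]
grip_width: 0.233
```

>>> arm_command(targets="1 0 0 0 0 0;1 0 0 0 0 0;1 0 0 0 0 0;0 0 0 0 0 0")

```text
clock: 25.25
position: [0.6097, 0.1059, 0.0234]
ee_rot: [0.02, 1.0, 0.001, 0.004]
ft_force: [17.0, 0.1, -3.8]
grip_width: 0.235
```

>>> arm_command(targets="-6 0 0 0 0 0;-14 0 0 0 0 0;0 0 -55 0 0 0;0 0 -45 0 0 -0.187;0 0 0 0 0 -0.187", grip=0)

```text
clock: 25.88
position: [0.627, 0.106, 0.1256]
ee_rot: [-0.17, 0.985, 0.0, 0.002]
ft_force: [0.5, 0.6, -0.6]
grip_width: 0.001
```

```bash
python3 - <<'E'
from h import *
a=np.radians(116.2); q=[.652,.038,a]
p=loc(q,-.128,-.0095-.011-.012);print(p, loc(q,-.128,0))
tooldelta([p[0],p[1],.025],116.2)
c=manip.camera("wrist"); save(c,"w17.png")
E
```

```text
[ 0.73767365 -0.06250013] [ 0.70851275 -0.07684907]
now [0.627  0.106  0.1256] yaw 109.57 | shift mm [ -47.4 -195.8  100.9] turn [-0.001  0.004 -0.116] | shift in target axes [ -24.9 -200.1  100.6] t 25.875 F [ 0.5  0.6 -0.6]
```

View pics/w17.png

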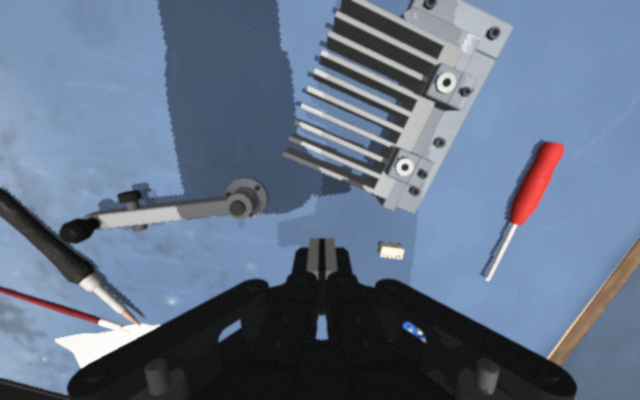

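>>> arm_command(targets="0 0 0 0 0 -0.116;-6 -50 0 0 0 0;-6 -50 0 0 0 0;-7 -50 0 0 0 0;-6 -50 0 0 0 0")

```text
clock: 26.55
position: [0.735, -0.0647, 0.1203]
ee_rot: [-0.222, 0.975, 0.001, -0.001]
ft_force: [0.1, 0.1, 1.0]
grip_width: -0.001
```

```bash
python3 - <<'E'
from h import *
tooldelta([.7377,-.0625,.025],116.2)
c=manip.camera("wrist"); save(c,"w18.png")
E
```

```text
now [ 0.735  -0.0647  0.1203] yaw 115.69 | shift mm [-3.6  0.7 95.3] turn [ 0.002 -0.003 -0.009] | shift in target axes [-3.4  0.8 95.3] t 26.55 F [0.1 0.1 1. ]
```

View pics/w18.png

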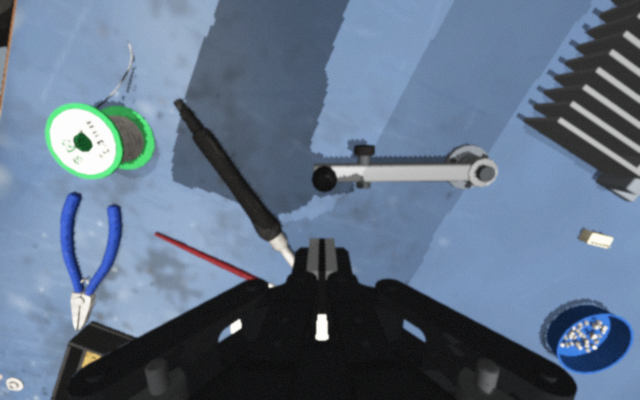

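>>> arm_command(targets="-2 0 50 0 0 0;0 0 45 0 0 0;4 0 0 0 0 0;4 0 0 0 0 0;0 0 0 0 0 0")

```text
clock: 27.22
position: [0.731, -0.0667, 0.0296]
ee_rot: [-0.223, 0.975, -0.001, 0.002]
ft_force: [-0.3, -0.5, -0.1]
grip_width: -0.0
```

```bash
python3 - <<'E'
from h import *
tooldelta([.7377,-.0625,.025],116.2)
c=manip.camera("wrist"); save(c,"w19.png")
E
```

```text
now [ 0.731  -0.0667  0.0296] yaw 115.79 | shift mm [-7.9  0.9  4.7] turn [-0.002  0.003 -0.007] | shift in target axes [-7.9  0.8  4.6] t 27.225 F [-0.3 -0.5 -0.1]
```

View pics/w19.png

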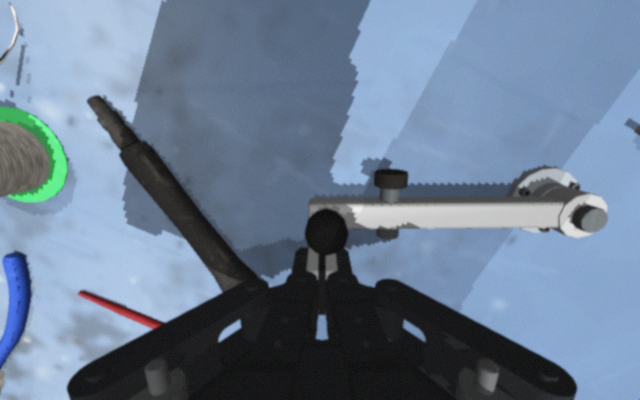

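>>> arm_command(targets="4 0 0 0 0 0;15.5 -1.5 0 0 0 0.12;15.5 -1.5 0 0 0 0.12;15.5 -1.5 0 0 0 0.12;15.5 -1.5 0 0 0 0.12")

```text
clock: 27.9
position: [0.6691, -0.0903, 0.0279]
ee_rot: [0.017, 1.0, 0.0, 0.001]
ft_force: [2.6, 1.3, 0.3]
grip_width: -0.002
```

```bash
python3 - <<'E'
from h import *
tooldelta([.7377,-.0625,.025],116.2)
o=manip.get_obs();print(o["joint_pos"].round(2))
c=manip.camera("wrist"); save(c,"w20.png")
E
```

```text
now [ 0.6691 -0.0903  0.0279] yaw 88.11 | shift mm [-67.6  30.1   3.1] turn [-0.001  0.003 -0.49 ] | shift in target axes [-73.8  -5.3   2.9] t 27.9 F [2.6 1.3 0.3]
[ 0.12  0.62 -0.07  1.52  0.05  1.01  1.57]
```

View pics/w20.png

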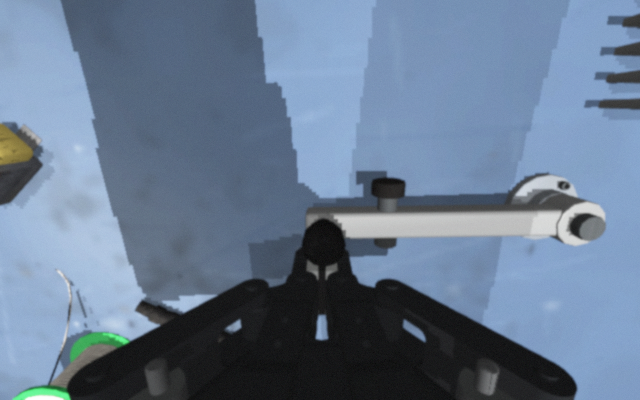

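>>> arm_command(targets="15.5 -1.5 0 0 0 0.12;15.5 -1.5 0 0 0 0.12;15.5 -1.5 0 0 0 0.12;15.5 -1.5 0 0 0 0.12;15.5 -1.5 0 0 0 0.12")

```text
clock: 28.58
position: [0.5935, -0.0779, 0.0278]
ee_rot: [0.311, 0.951, -0.0, 0.001]
ft_force: [1.7, -1.6, 0.3]
grip_width: -0.001
```

>>> arm_command(targets="15.5 -1.5 0 0 0 0.12;15.5 -1.5 0 0 0 0.12;15.5 -1.5 0 0 0 0.12;0 0 0 0 0 0")

```text
clock: 29.08
position: [0.5561, -0.0481, 0.0273]
ee_rot: [0.473, 0.881, 0.0, 0.0]
ft_force: [0.2, -0.4, -0.3]
grip_width: -0.004
```

```bash
python3 - <<'E'
from h import *
tooldelta([.5,0,.025],-2.5)
c=manip.camera("wrist"); save(c,"w21.png")
c=manip.camera("scene"); saveup(c,"s21.png",(270,170,420,280),5)
E
```

```text
now [ 0.5561 -0.0481  0.0273] yaw 33.54 | shift mm [ 71.1 -20.2   2.3] turn [ 0.001 -0.     0.629] | shift in target axes [ 45.6 -58.2   2.3] t 29.075 F [ 0.2 -0.4 -0.3]
```

View pics/w21.png

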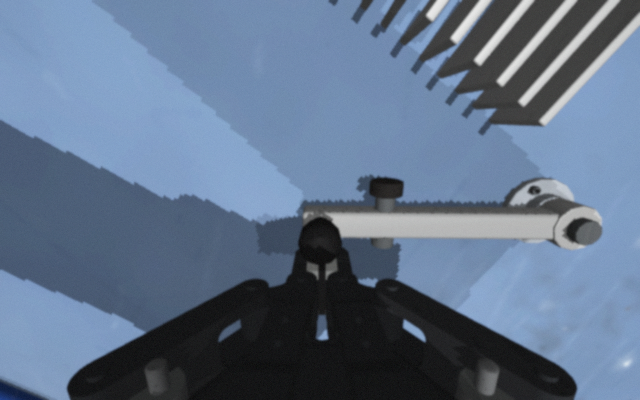

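View pics/s21.png

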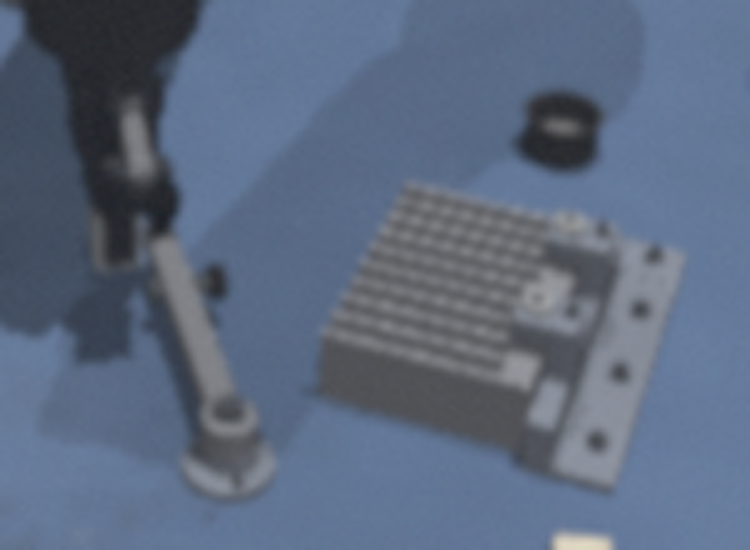

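>>> arm_command(targets="15.5 -1.5 0 0 0 0.12;15.5 -1.5 0 0 0 0.12;15.5 -1.5 0 0 0 0.12;10.3 -1 0 0 0 0.08;5.2 -0.5 0 0 0 0.04")

```text
clock: 29.8
position: [0.5272, 0.0051, 0.0269]
ee_rot: [0.67, 0.743, -0.0, 0.0]
ft_force: [-0.1, -2.5, 1.2]
grip_width: 0.003
```

>>> arm_command(targets="5.2 -0.5 0 0 0 0.04;5.2 -0.5 0 0 0 0.04;0 0 0 0 0 0")

```text
clock: 30.18
position: [0.5255, 0.0156, 0.0268]
ee_rot: [0.698, 0.716, -0.0, 0.0]
ft_force: [0.5, -0.1, 0.3]
grip_width: 0.001
```

```bash
python3 - <<'E'
from h import *
tooldelta([.5,0,.025],-2.5)
c=manip.camera("wrist"); save(c,"w22.png")
E
```

```text
now [0.5255 0.0156 0.0268] yaw 1.4 | shift mm [-15.  -25.8   1.8] turn [-0.     0.     0.068] | shift in target axes [-16.7 -24.8   1.8] t 30.175 F [ 0.5 -0.1  0.3]
```

View pics/w22.png

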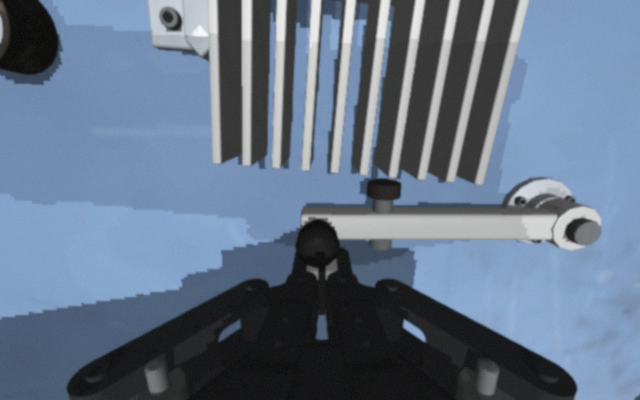

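>>> arm_command(targets="3 -0.4 0 0 0 0.023;3 -0.4 0 0 0 0.023;2 -0.3 0 0 0 0.015;1 0 0 0 0 0;0 0 0 0 0 0")

```text
clock: 30.85
position: [0.5243, 0.0238, 0.0269]
ee_rot: [0.721, 0.693, -0.0, 0.001]
ft_force: [1.6, -5.8, -0.3]
grip_width: -0.001
```

>>> arm_command(targets="1 0 0 0 0 0.007;1 0 0 0 0 0;0 0 0 0 0 0")

```text
clock: 31.22
position: [0.5242, 0.0242, 0.0269]
ee_rot: [0.724, 0.69, -0.001, 0.001]
ft_force: [-0.2, -11.6, -0.3]
grip_width: 0.002
```

Contact; bring the force up to 15–20 N.

>>> arm_command(targets="1 0 0 0 0 0;1 0 0 0 0 0;0 0 0 0 0 0;0 0 0 0 0 0")

```text
clock: 31.72
position: [0.5242, 0.0244, 0.0269]
ee_rot: [0.725, 0.689, -0.002, 0.001]
ft_force: [-1.3, -17.7, 1.8]
grip_width: -0.002
```

>>> arm_command(targets="0.5 0 0 0 0 0;0 0 0 0 0 0;0 0 0 0 0 0")

```text
clock: 32.1
position: [0.5242, 0.0244, 0.0268]
ee_rot: [0.725, 0.689, -0.002, 0.002]
ft_force: [0.2, -18.5, 1.3]
grip_width: -0.001
```

>>> arm_command(targets="0.5 0 0 0 0 0;0 0 0 0 0 0;-5 0 0 0 0 0;-15 0 0 0 0 0;-15 0 -20 0 0 0")

```text
clock: 32.72
position: [0.5216, -0.0055, 0.0459]
ee_rot: [0.723, 0.691, -0.001, -0.001]
ft_force: [-0.1, 1.1, -0.1]
grip_width: 0.002
```

>>> arm_command(targets="0 0 -50 0 0 0;0 0 -50 0 0 0;30 20 0 0 0 0;30 0 0 0 0 0;0 0 0 0 0 0")

```text
clock: 33.35
position: [0.5453, 0.0566, 0.1468]
ee_rot: [0.722, 0.692, 0.0, -0.001]
ft_force: [-0.1, 0.5, 0.2]
grip_width: 0.002
```

```bash
python3 - <<'E'
from h import *
tooldelta([.5,0,.025],-2.5)
c=manip.camera("wrist"); save(c,"w23.png"); saveup(c,"w23z.png",(150,50,450,280),2.6)
c=manip.camera("scene"); saveup(c,"s23.png",(270,170,420,280),5)
c=manip.camera("side"); saveup(c,"d23.png",(280,170,400,250),6)
E
```

```text
now [0.5453 0.0566 0.1468] yaw -2.39 | shift mm [-58.6 -42.9 121.7] turn [-0.    -0.001  0.002] | shift in target axes [-58.5 -42.8 121.8] t 33.35 F [-0.1  0.5  0.2]
```

View pics/w23z.png

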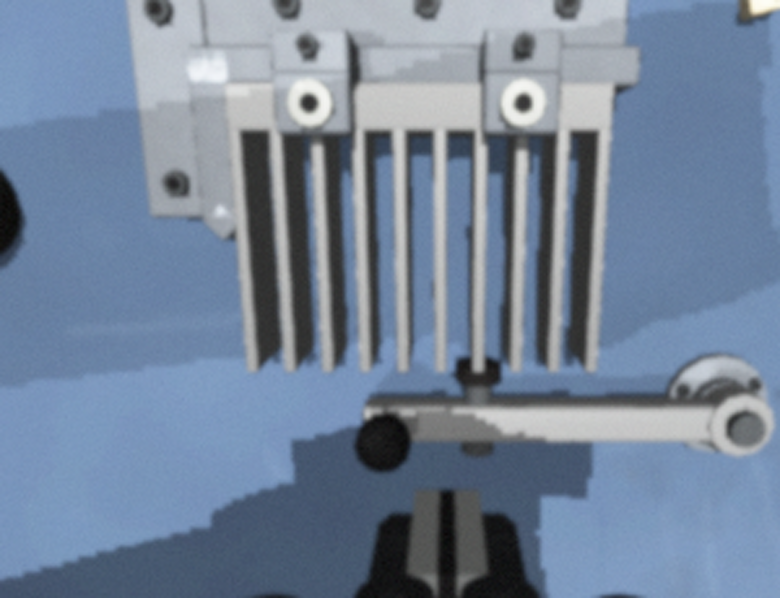

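View pics/s23.png

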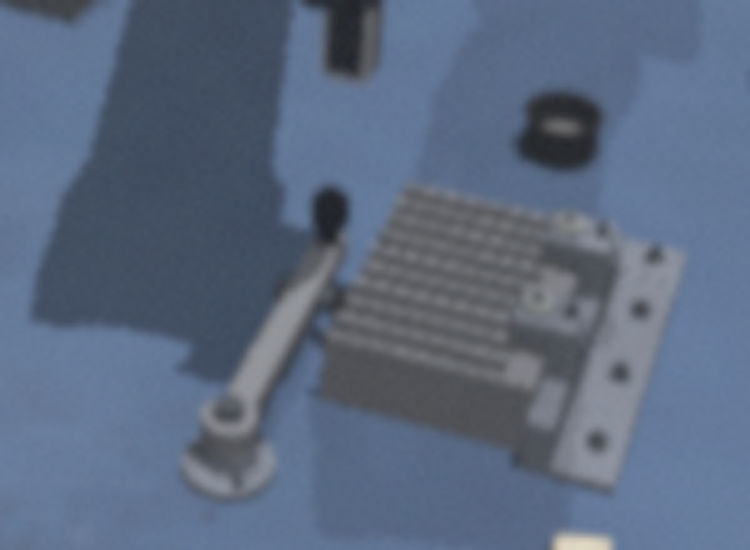

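View pics/d23.png

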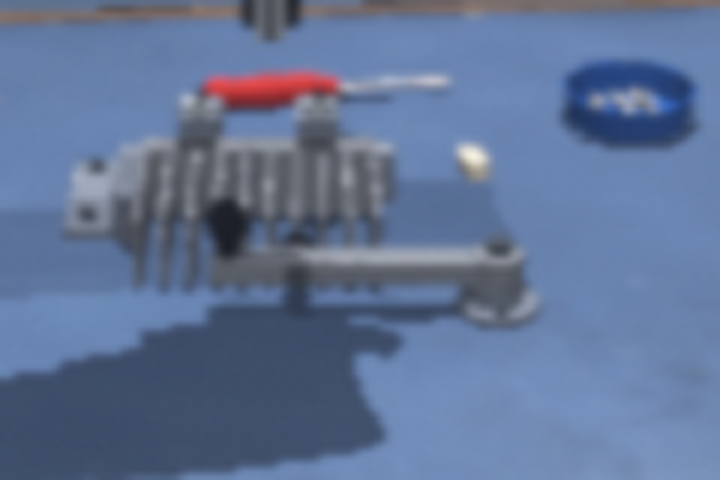

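>>> arm_command(targets="0 -35 0 0 0 0;-5 -30 0 0 0 0;0 0 10 0 0 0;0 0 0 0 0 0")

```text
clock: 34.0
position: [0.4803, 0.0511, 0.1363]
ee_rot: [0.724, 0.69, -0.0, -0.0]
ft_force: [0.2, -0.6, -0.5]
grip_width: 0.005
```

```bash
python3 - <<'E'
from h import *
c=manip.camera("wrist"); save(c,"w24.png"); saveup(c,"w24z.png",(250,30,450,180),4)
R,t=Rt(c);print(-R.T@t,manip.get_obs()["clock"])
E
```

```text
[0.48437795 0.12377347 0.27007405] 34.05
```

View pics/w24z.png

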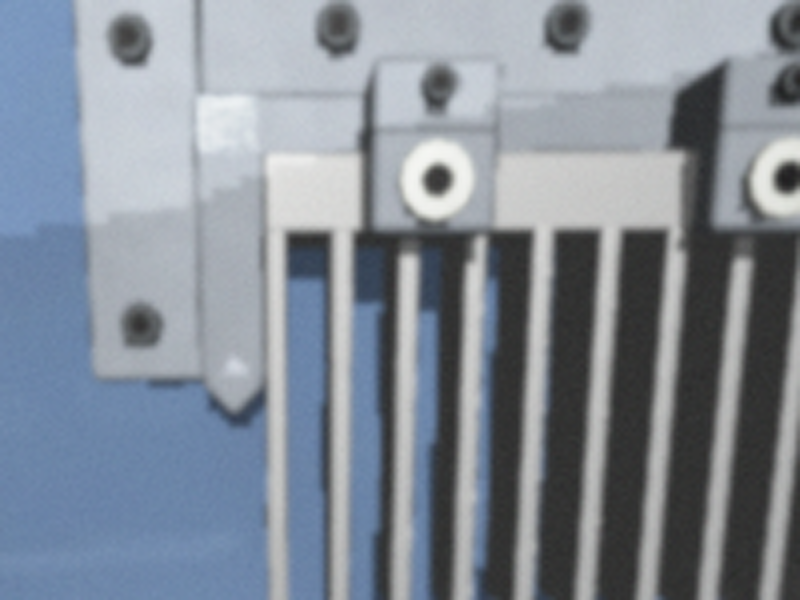

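View pics/w24.png

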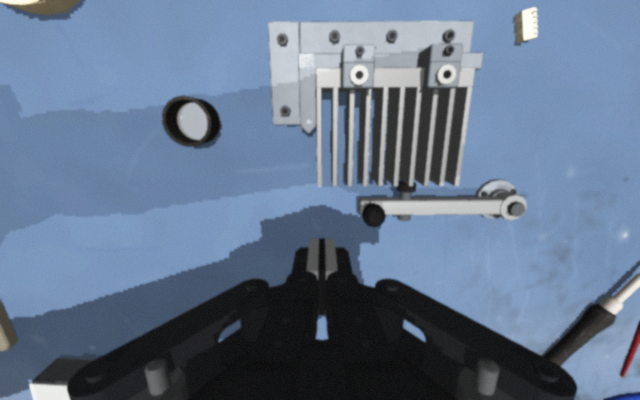

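```bash
python3 -c "
from workcell import manip
print(manip.hand_in(), manip.get_obs()['clock'])"
```

```text
the job is handed in; nothing more can be done
the job is handed in; nothing more can be done
```

The heat sink is loaded in the jig and clamped, and the job was handed in at about 34 s of the 72 s allowed. I pushed it round by an end and then a front corner. Both fingertips on the fins then drove it under the drill bushes to the fence. After that I pushed it to the end stop, back against the fence, and lightly to the stop again, before swinging the clamp shut at its knob.

**Fence and stop:** it came up firm under about 20 N at the fence and 17 to 19 N at the end stop. The last view from straight above shows no visible gap at either face.

**Measured pose:** a fit taken before clamping put the heat sink at jig x = 61.3, y = -45.4 mm, turned 0.3 degrees, against the target of 60 and -46. The picture fits are only good to 1 to 3 mm, so I relied on the contact forces and the overhead view instead.

**Clamp:** I pressed the pad home with about 18 to 20 N at the knob. With the fingers backed off, the pictures show it bearing on the fins with the bar parallel to the fence.

**Other things on the bench:** those I could see in the last pictures look unmoved. I did not measure each one again at the end.

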